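# Close the loaded dry-bath heater

### The job

Two small dry-bath heaters stand open on the sequencing bench. Lower the hinged lid of the one whose metal block is filled with sample tubes until it is fully closed, gently and without slamming it. Leave the lid of the other heater, with the empty block, standing open.

Things in the scene. Friction and masses are not known exactly. Their poses are not given: they have to be found in the camera images.
- bath: Heater to close: white, fixed, on a grey riser 0 to 55 mm high. 200 (x) x 130 (y) x 70 mm high without lid, twelve white-capped tubes in the metal block on top (caps to 91 mm). Origin under the heater, on the riser's top, 120 mm behind the front edge, midway across. z up; x from control panel (front) to hinge (rear). Hinge line parallel to y at x = 78, z = 70.5 mm.
- bath_lid (a joint): Its grey hood lid, rad: 0 closed, 1.57 upright, starts 1.2 to 1.55. Stiff hinge: stays where left; about 3 N at the free edge lowers it. Hood 124 wide, 32 deep, reaching 136 mm from the hinge, plus a tab 15 long, 44 wide, 6 thick mid free edge. Its flat outer face, in a plane 32 mm off the hinge line, looks rearward when open; closed it is level, 102.5 mm above the heater's origin.
- spare: The other heater, alike in every way but with no tubes in its block (only dark empty holes). Fixed, on a riser of its own height; same origin and axes.
- spare_lid (a joint): Angle (rad) of the lid of the other, empty heater: same lid, same meaning; starts between 1.2 and 1.55. To be left standing open.

How it is judged:
By the outcome, as a careful person would: the job done as asked, in the order asked, and still so for the second after the job is handed in, with the robot touching nothing.
It also fails if it takes over 32 s, if anything falls off the work surface, if the arm or the gripper's body presses on something with over 40 N, if the wrist force passes 120 N, or if a joint passes its speed limit or range.

### The arm

A 7-joint arm with a two-finger parallel gripper is mounted at the origin on the work surface. World frame = base frame: x ahead of the robot, y to its left, z up, the work surface at z = 0. Lengths are in m, angles in rad, forces in N, time in s.
With the tool pointing down it reaches from about 0.425 to 0.95 m from the base axis. Payload 4.7 kg.
Tool frame: the origin (TCP) lies between the finger pads; the fingertips stand 8 mm ahead of it and the grasp point (between the pads) lies 11 mm behind it (manip.tip_reach is the distance from the TCP to the fingertips, in m); z points along the fingers, y is the direction in which the jaws open and shut (so a half turn about z gives the same grasp; the last joint's range is limited). The gripper opens to 87 mm and grips with 3 to 60 N. Pads are 19 mm wide; open, the fingers measure 117 mm over their backs; the gripper's body (75 mm by 190 mm) begins 51 mm behind the grasp point.
Start: joints at [-1.354, 0.469, -0.049, 1.532, 0.024, 1.141, -0.082], TCP at [0.164, 0.655, 0.231] pointing down, gripper open.
Joint ranges: [-2.59, 2.59], [-0.33, 1.99], [-1.39, 1.29], [0.1, 2.45], [-1.04, 4.18], [0.21, 1.99], [-2.66, 2.66]. Speed limits (rad/s): [2.57, 2.57, 3.14, 3.14, 3.14, 3.14, 3.14].

### API

Orientations are given as [roll, pitch, yaw] about the fixed x, y, z axes, in that order (R = Rz(yaw) Ry(pitch) Rx(roll)).
In Python, from bench import status, snapshot, camera_params, manip, search_frame, masks_of, mark_of gives the robot as it stands.
- The arm moves only by the tool step_arm, never from a script. Its argument "commands" is a list that holds one entry, the list of rows, each a list of 6 numbers: the shift along the world's x, y, z in mm, then the turn, a rotation vector about the world's x, y, z in rad. A call has 1 to 12 rows; each row shifts and turns the pose as measured when the row begins; what a row does not reach is not made up. A row lasts 1/12 s, in which the tool goes at most 41.7 mm and 7.16 degrees, less where a joint would pass 70% of its speed; a pose out of reach is approached as far as the arm can. A call is refused whole if a number of a shift passes 41.7 or a number of a turn 0.125, either way. A call with a gripper value outside its range is refused whole. "jaw" is the finger opening in mm, from 0 to 87, set as the call begins (left out, the last holds). The fingers move at their own pace and stop on an object; "squeeze" is the grip in N (left out, the last holds). Time passes only in rows, so rows that do not move let the fingers close. It gives the time, the measured TCP pose, the force and the opening at its end, in the units of the state.
- status.get_obs(): the state, without advancing time (a new reading comes with each control period).
- snapshot(name): name is "scene" or "top" or "wrist"; returns the picture (400x640x3 uint8, red, green, blue); there is no depth.
- camera_params(name): a dict with "fx", "fy", "cx", "cy" (pixels), "view" (4x4, takes a point from world to camera coordinates). Camera axes: x right, y down, z forward; pixel columns grow to the right and rows downward; lengths in m; the calibration is good to about 2 mm. A picture is of the moment at which its call begins: read the wrist's pose just before it. camera_params takes no time and is no camera call; for the wrist camera it gives the pose at the moment of the call.
- manip.close_job(): hands the job in, once; it reports no verdict.
Trained networks look in the newest picture that a camera, given by its name, has taken for a name from the list of things; names that differ only in an ending like _2 or _b are one class to them, and where a whole thing is asked for, a point or a joint stands for the part that bears it (a point fixed in the world has none). Each returns a list of dicts, best first, with "score" (0 to 1); they miss things now and then, are a little off and sometimes report something else, mostly with a low value. They report only what shows in the picture. A call takes as long as a camera call.
- search_frame(query, camera): "bbox" ([left, top, width, height] in pixels, round what is visible of it).
- masks_of(query, camera): "pixels" (400x640 bool, what is visible of it) and "bbox" ([left, top, width, height] in pixels, round what is visible of it).
- mark_of(query, camera): "point" ([column, row] in pixels: a listed point, or the origin of a listed thing).
The state is a dict: "t": time; "joint_positions": joint angles; "dq": joint speeds; "joint_torque": joint torques, N m; "position": TCP position; "ee_rot": TCP orientation; "contact_force": force on the tool from outside, world axes, zero at the start; "wrist_torque": the same for the moment, N m; "finger_gap": finger opening in m.
Only numpy, scipy, OpenCV 4.12 (cv2) and the standard library are available. Lean on these libraries where they do the work, as an engineer would, in place of code of your own. Each camera call takes 0.05 s, during which the arm holds its last target. There are 200 camera calls.

## Working session

There is one attempt and no reset: what is moved stays moved. The work goes in short steps, Python scripts to look and compute and a tool call to move; the robot and the scene stay as the last step left them, time stands still between calls to the robot, and variables do not carry over. Pictures are saved under pics/ and viewed, about 8 in all and at most 12, crops included, and the job is handed in when it is done.

Besides the shell and the picture viewer there is one more tool, called after "Call:" by a JSON object that holds its "op" and its "data", one argument or row to a line. step_arm: Moves the arm, as the interface text tells. Its arguments: {"type":"object","properties":{"commands":{"type":"array","items":{"type":"array","items":{"type":"array","items":{"type":"number"}}}},"jaw":{"type":"number"},"squeeze":{"type":"number"}},"required":["commands"]}

```bash
mkdir -p pics; python3 - <<'E'
from bench import *
import cv2,numpy as np
for c in ["scene","top"]:
    im=snapshot(c); cv2.imwrite(f"pics/{c}0.png",im[:,:,::-1])
    p=camera_params(c); print(c,p["fx"],p["fy"],p["cx"],p["cy"],np.round(p["view"],3).tolist())
    for q in ["bath","spare","bath_lid","spare_lid"]:
        print(q,[(round(d["score"],2),np.round(d["bbox"]).tolist()) for d in search_frame(q,c)][:3],[(round(d["score"],2),np.round(d["point"],1).tolist()) for d in mark_of(q,c)][:3])
print(status.get_obs())
E
```

```text
scene 406.22939794076314 406.22939794076314 319.46002242276097 205.44633169851969 [[-0.925, 0.38, 0.004, 0.482], [0.355, 0.868, -0.346, -0.141], [-0.135, -0.319, -0.938, 0.944], [0.0, 0.0, 0.0, 1.0]]
bath [(0.51, [254.0, 65.0, 54.0, 101.0])] [(0.66, [312.7, 137.6])]
spare [(0.56, [307.0, 234.0, 130.0, 130.0]), (0.25, [254.0, 65.0, 119.0, 111.0])] [(0.73, [367.3, 299.4])]Traceback (most recent call last):
  File "<stdin>", line 7, in <module>
ValueError: it knows: bath, spare
```

```bash
python3 - <<'E'
from bench import *
import cv2,numpy as np
a=[]
for c in ["scene","top"]:
    im=snapshot(c); a.append(im)
    p=camera_params(c); print(c,p["fx"],p["cx"],p["cy"],np.round(p["view"],3).tolist())
    for q in ["bath","spare"]:
        print(q,[(round(d["score"],2),np.round(d["bbox"]).tolist()) for d in search_frame(q,c)][:3],[(round(d["score"],2),np.round(d["point"],1).tolist()) for d in mark_of(q,c)][:3])
cv2.imwrite("pics/both.png",cv2.resize(np.vstack(a)[:,:,::-1],None,fx=.75,fy=.75,interpolation=cv2.INTER_AREA))
cv2.imwrite("pics/s.png",a[0][:,:,::-1]);cv2.imwrite("pics/t.png",a[1][:,:,::-1])
print(status.get_obs())
E
```

```text
scene 406.22939794076314 319.46002242276097 205.44633169851969 [[-0.925, 0.38, 0.004, 0.482], [0.355, 0.868, -0.346, -0.141], [-0.135, -0.319, -0.938, 0.944], [0.0, 0.0, 0.0, 1.0]]
bath [(0.81, [254.0, 65.0, 119.0, 115.0])] [(0.64, [314.7, 140.0])]
spare [(0.72, [309.0, 235.0, 128.0, 128.0])] [(0.8, [369.5, 297.7])]
top 481.5992575156493 321.67321650706816 209.51815833626583 [[0.044, -0.999, 0.005, -0.019], [-0.976, -0.044, -0.213, 0.561], [0.213, 0.005, -0.977, 0.979], [0.0, 0.0, 0.0, 1.0]]
bath [(0.58, [376.0, 206.0, 87.0, 117.0])] [(0.8, [403.5, 259.4])]
spare [(0.9, [180.0, 171.0, 104.0, 130.0])] [(0.81, [242.5, 240.9])]
{'t': 0.8, 'joint_positions': array([-1.35390676,  0.46859655, -0.04853367,  1.53249846,  0.02411733,
        1.14098801, -0.08229797]), 'dq': array([-1.57895988e-03,  2.14242904e-04,  1.13613291e-03, -1.33047950e-03,
        1.66222797e-05,  4.00706279e-04, -8.77843250e-04]), 'joint_torque': array([-6.58086028e-04, -5.07755435e+01, -8.03049048e-02, -2.36444485e+01,
       -6.10618643e-02,  3.08567123e-02,  1.14651989e-06]), 'position': array([0.16424702, 0.65473663, 0.23057563]), 'ee_rot': array([3.14149773e+00, 3.91089259e-06, 2.89576309e+00]), 'contact_force': array([-0.21731099, -0.19567773, -0.04633356]), 'wrist_torque': array([ 0.00942645, -0.03262314,  0.07893001]), 'finger_gap': 0.08703522088346757}
```

View pics/both.png

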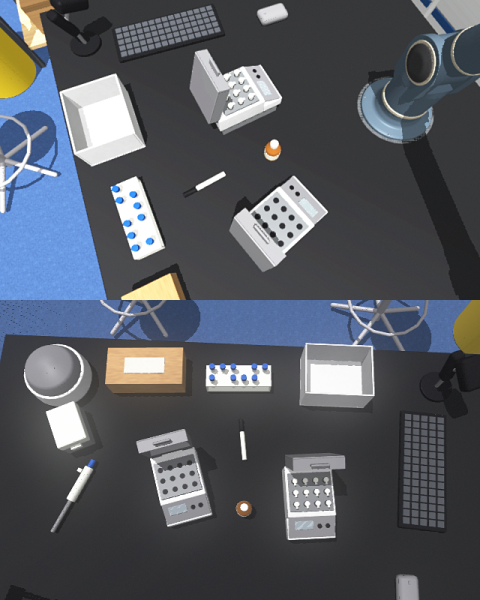

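The bath with white tubes is at about (235,90) in the scene half and (315,500) in the top half. The empty spare is on the other side. I'll take enlarged crops of the bath for the fit.

```bash
python3 - <<'E'
import cv2,numpy as np
s=cv2.imread("pics/s.png")[55:185,245:385];t=cv2.imread("pics/t.png")[195:325,365:475]
cv2.imwrite("pics/crop.png",np.hstack([cv2.resize(s,None,fx=3,fy=3,interpolation=2),cv2.resize(t,None,fx=3,fy=3,interpolation=2)]))
E
```

```text
(no output)
```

View pics/crop.png

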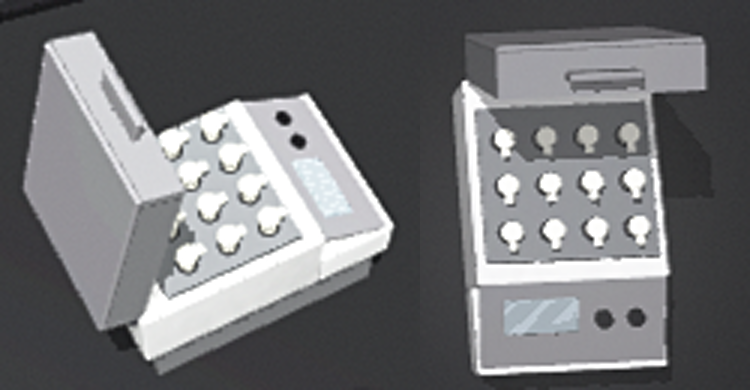

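The left crop shows the lid's outer free-edge corners at (45,45) and (135,203) and the inner ones at (95,32) and (182,190). In the right crop its end face spans (497,40)–(703,92). I'll fit pose, riser height and lid angle to these.

```bash
cat > fit.py <<'E'
from bench import *
import numpy as np
from scipy.optimize import least_squares
def lid(r,h,y,th): return [.078-r*np.cos(th)+h*np.sin(th),y,.0705+r*np.sin(th)+h*np.cos(th)]
def world(p,P):
    x,y,yaw,z=p[:4]; c,s=np.cos(yaw),np.sin(yaw); P=np.array(P)
    return np.array([x+c*P[0]-s*P[1],y+s*P[0]+c*P[1],z+P[2]])
def proj(cam,W):
    q=(cam["view"]@np.append(W,1))[:3]; return np.array([cam["fx"]*q[0]/q[2]+cam["cx"],cam["fy"]*q[1]/q[2]+cam["cy"]])
E
python3 - <<'E'
from fit import *
C={c:camera_params(c) for c in("scene","top")}
o={"scene":(245,55),"top":(365-140,195)}
L=[("scene",45,45,.136,.032,-.062),("scene",135,203,.136,.032,.062),("scene",95,32,.136,0,-.062),("scene",182,190,.136,0,.062),
("scene",25,185,0,.032,-.062),("scene",105,328,0,.032,.062),
("top",497,40,.136,.032,.062),("top",707,38,.136,.032,-.062),("top",497,97,.136,0,.062),("top",703,92,.136,0,-.062)]
B=[("scene",150,360,.08,.065,0),("top",463,82,.08,.065,.07),("top",475,372,-.12,.065,None),("top",665,365,-.12,-.065,None)]
def f(p):
    r=[]
    for c,u,v,a,h,y in L: r.append(proj(C[c],world(p,lid(a,h,y,p[4])))-[u/3+o[c][0],v/3+o[c][1]])
    for c,u,v,x,y,z in B: r.append(proj(C[c],world(p,[x,y,p[5] if z is None else z]))-[u/3+o[c][0],v/3+o[c][1]])
    return np.concatenate(r)
s=least_squares(f,[.6,-.15,0,.03,1.4,.02],loss="soft_l1")
print(np.round(s.x,4));print(np.round(f(s.x).reshape(-1,2),1).tolist())
th=s.x[4]
for n,P in [("free outer",lid(.136,.032,0,th)),("tab tip",lid(.151,.016,0,th)),("hinge",[.078,0,.0705]),("closed outer free",[-.058,0,.1025])]: print(n,np.round(world(s.x,P),3))
E
```

```text
[ 0.4573 -0.1847  0.0771  0.0319  1.3208  0.0388]
[[-0.2, -1.2], [-0.3, 0.3], [-0.5, -0.3], [0.7, 0.1], [0.1, 0.3], [-1.4, 1.2], [-0.0, 1.2], [-0.4, -0.3], [0.4, 0.2], [1.3, -0.4], [-0.3, 2.1], [-0.1, -0.5], [-0.3, 2.2], [0.1, 2.4]]
free outer [ 0.532 -0.179  0.242]
tab tip [ 0.513 -0.18   0.253]
hinge [ 0.535 -0.179  0.102]
closed outer free [ 0.399 -0.189  0.134]
```

Call:
{"op": "step_arm", "data": {
  "commands": [
    [[20,0,25,0,0,0.04],[20,0,30,0,0,0.04],[20,-10,30,0,0,0.04],[20,-10,30,0,0,0.04],[20,-20,25,0,0,0.04],[20,-30,10,0,0,0.04],[20,-35,0,0,0,0.04],[20,-35,0,0,0,0.04],[20,-35,0,0,0,0],[20,-35,0,0,0,0],[20,-35,0,0,0,0],[20,-35,0,0,0,0]]
  ],
  "jaw": 0
}}

```text
t: 1.8
position: [0.401, 0.3692, 0.3854]
ee_rot: [3.141, 0.002, -3.029]
contact_force: [1.1, -0.2, -0.2]
finger_gap: 0.015
```

Call:
{"op": "step_arm", "data": {
  "commands": [
    [[15,-38,2,0,0,0],[15,-38,2,0,0,0],[15,-38,2,0,0,0],[15,-38,2,0,0,0],[15,-38,2,0,0,0],[15,-38,2,0,0,0],[15,-38,0,0,0,0],[15,-38,0,0,0,0],[15,-38,0,0,0,0],[15,-38,0,0,0,0],[15,-38,0,0,0,0],[15,-38,0,0,0,0]]
  ]
}}

```text
t: 2.8
position: [0.5798, -0.097, 0.4021]
ee_rot: [3.137, 0.013, -3.028]
contact_force: [0.5, 0.2, 0.4]
finger_gap: 0.0008
```

Call:
{"op": "step_arm", "data": {
  "commands": [
    [[5,-28,0,0,0,-0.02],[5,-28,0,0,0,-0.02],[2,-25,0,0,0,0],[0,0,-20,0,0,0],[0,0,-30,0,0,0],[0,0,-30,0,0,0],[0,0,-20,0,0,0],[0,0,0,0,0,0]]
  ]
}}

```text
t: 3.47
position: [0.5917, -0.198, 0.3007]
ee_rot: [-3.136, 0.019, -3.091]
contact_force: [-0.4, 1.3, -0.4]
finger_gap: 0.0005
```

```bash
python3 - <<'E'
from bench import *
import cv2,numpy as np
a=snapshot("scene");b=snapshot("wrist")
cv2.imwrite("pics/w1.png",np.vstack([cv2.resize(a[20:220,200:520],(640,400)),b])[:,:,::-1][:, :])
im=cv2.imread("pics/w1.png");cv2.imwrite("pics/w1.png",cv2.resize(im,None,fx=.75,fy=.75))
o=status.get_obs();print(o["position"],o["ee_rot"],o["contact_force"])
E
```

```text
[ 0.59373794 -0.198538    0.30475949] [-3.13442879  0.02472283 -3.09040103] [9.70653118e-04 1.48799840e-01 1.52601037e+00]
```

View pics/w1.png

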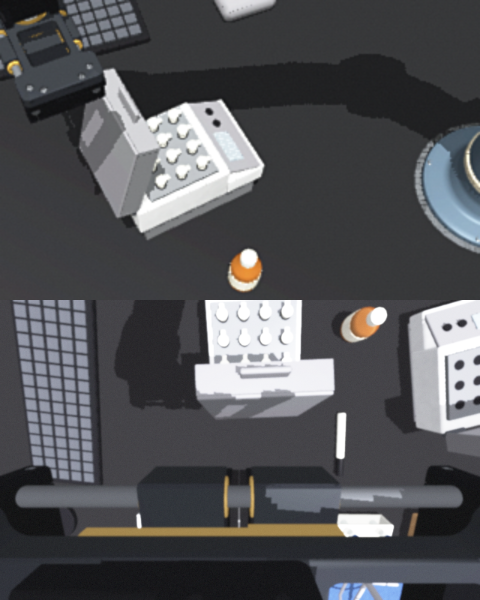

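The wrist picture shows the lid centre about 20 mm to +y of the fingers (column 265 against 240), which agrees with the fit. The fingers are behind the lid, so I'll lower them there and approach.

Call:
{"op": "step_arm", "data": {
  "commands": [
    [[0,9,-20,0,0,0],[0,9,-25,0,0,0],[0,2,-25,0,0,0],[0,0,-10,0,0,0],[-8,0,0,0,0,0],[-10,0,0,0,0,0],[-8,0,0,0,0,0]]
  ]
}}

```text
t: 4.15
position: [0.5758, -0.1799, 0.2377]
ee_rot: [-3.127, 0.051, -3.087]
contact_force: [0.6, 0.4, 0.4]
finger_gap: 0.0001
```

Call:
{"op": "step_arm", "data": {
  "commands": [
    [[-5,0,-5,0,0.03,0],[-5,0,-5,0,0.02,0],[-5,0,0,0,0.01,0],[-5,0,0,0,0,0]]
  ]
}}

```text
t: 4.48
position: [0.5543, -0.1821, 0.2325]
ee_rot: [-3.129, -0.007, -3.09]
contact_force: [0.3, -0.2, 0.5]
finger_gap: 0.0003
```

Call:
{"op": "step_arm", "data": {
  "commands": [
    [[-6,0,-4,0,0,0],[-8,0,-2,0,0,0],[-8,-1,-1,0,0,0],[-8,-1,-1,0,0,0],[-8,-1,-2,0,0,0]]
  ]
}}

```text
t: 4.9
position: [0.5164, -0.1851, 0.2235]
ee_rot: [-3.127, 0.001, -3.089]
contact_force: [1.1, -0.2, -0.7]
finger_gap: 0.0006
```

Call:
{"op": "step_arm", "data": {
  "commands": [
    [[-8,-1,-2,0,0,0],[-8,-1,-3,0,0,0],[-7,0,-3,0,0,0],[-7,0,-4,0,0,0],[-6,0,-4,0,0,0]]
  ]
}}

```text
t: 5.32
position: [0.4751, -0.1881, 0.2062]
ee_rot: [-3.127, 0.002, -3.09]
contact_force: [2.0, -0.0, 1.4]
finger_gap: 0.0005
```

```bash
python3 - <<'E'
from bench import *
import cv2
a=snapshot("scene")
cv2.imwrite("pics/s2.png",cv2.resize(a[20:220,200:440],None,fx=2.5,fy=2.5)[:,:,::-1])
o=status.get_obs();print(o["position"],o["contact_force"])
E
```

```text
[ 0.47313887 -0.18797672  0.20527107] [-0.93665591 -0.09142448 -0.33971371]
```

View pics/s2.png

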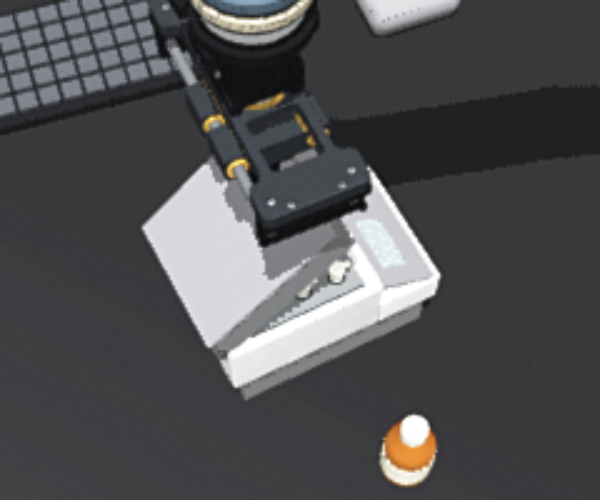

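The lid is following the fingers and is now about half down, with its side from (215,350) to (350,245). I'll continue along the arc, more slowly.

Call:
{"op": "step_arm", "data": {
  "commands": [
    [[-5,0,-5,0,0,0],[-5,0,-6,0,0,0],[-4,0,-6,0,0,0],[-4,0,-6,0,0,0],[-3,0,-6,0,0,0]]
  ]
}}

```text
t: 5.78
position: [0.4494, -0.1887, 0.1741]
ee_rot: [-3.128, -0.003, -3.091]
contact_force: [0.1, -0.4, 0.8]
finger_gap: 0.0002
```

Call:
{"op": "step_arm", "data": {
  "commands": [
    [[-3,0,-5,0,0,0],[-2,0,-5,0,0,0],[-2,0,-4,0,0,0],[-1,0,-4,0,0,0]]
  ]
}}

```text
t: 6.12
position: [0.4393, -0.1885, 0.1529]
ee_rot: [-3.128, -0.005, -3.091]
contact_force: [-0.3, -0.6, 0.2]
finger_gap: 0.0004
```

Call:
{"op": "step_arm", "data": {
  "commands": [
    [[-1,0,-3,0,0,0],[-1,0,-3,0,0,0],[0,0,-2,0,0,0],[0,0,-2,0,0,0],[0,0,-2,0,0,0]]
  ]
}}

```text
t: 6.53
position: [0.4366, -0.1884, 0.1432]
ee_rot: [-3.132, -0.008, -3.091]
contact_force: [-8.4, 4.1, 25.3]
finger_gap: 0.0004
```

Call:
{"op": "step_arm", "data": {
  "commands": [
    [[0,0,0,0,0,0]]
  ]
}}

```text
t: 6.62
position: [0.437, -0.1885, 0.1442]
ee_rot: [-3.133, -0.007, -3.091]
contact_force: [1.4, -0.1, 0.2]
finger_gap: 0.0002
```

Call:
{"op": "step_arm", "data": {
  "commands": [
    [[0,0,10,0,0,0],[0,0,25,0,0,0],[0,0,40,0,0,0],[0,0,40,0,0,0],[20,-25,20,0,0,0],[20,-35,0,0,0,0],[20,-35,0,0,0,0],[20,-35,0,0,0,0],[20,-35,0,0,0,0],[20,-30,0,0,0,0],[0,0,0,0,0,0]]
  ]
}}

```text
t: 7.53
position: [0.5619, -0.3847, 0.2857]
ee_rot: [-3.138, -0.003, -3.075]
contact_force: [-1.2, 0.3, -0.2]
finger_gap: 0.0004
```

```bash
python3 - <<'E'
from fit import *
import cv2
a=snapshot("scene");b=snapshot("top")
p=[.4573,-.1847,.0771,.0319]
for c,im in(("scene",a),("top",b)):
    C=camera_params(c)
    for th,col in((0,(255,0,0)),(.08,(0,0,255))):
        print(c,th,[np.round(proj(C,world(p,lid(.136,.032,y,th))),1).tolist() for y in(-.062,.062)])
A=cv2.resize(a[20:420,200:460],None,fx=1.5,fy=1.5);A=A[:570]
cv2.imwrite("pics/s3.png",np.hstack([cv2.resize(a[60:190,245:385],None,fx=3,fy=3,interpolation=2),cv2.resize(b[195:325,365:475],None,fx=3,fy=3,interpolation=2)])[:,:,::-1])
cv2.imwrite("pics/s4.png",np.vstack([a,b])[:,:,::-1][::1,::1][:, :]);cv2.imwrite("pics/s4.png",cv2.resize(cv2.imread("pics/s4.png"),None,fx=.75,fy=.75,interpolation=cv2.INTER_AREA))
o=status.get_obs();print(o["position"],o["contact_force"])
E
```

```text
scene 0 [[325.6, 79.5], [354.1, 126.0]]
scene 0.08 [[324.4, 76.7], [353.2, 123.7]]
top 0 [[450.9, 286.6], [386.9, 288.7]]
top 0.08 [[452.2, 284.7], [387.6, 286.8]]
[ 0.56003985 -0.38031461  0.28611118] [ 0.34878205 -0.59512004  0.28723277]
```

View pics/s3.png

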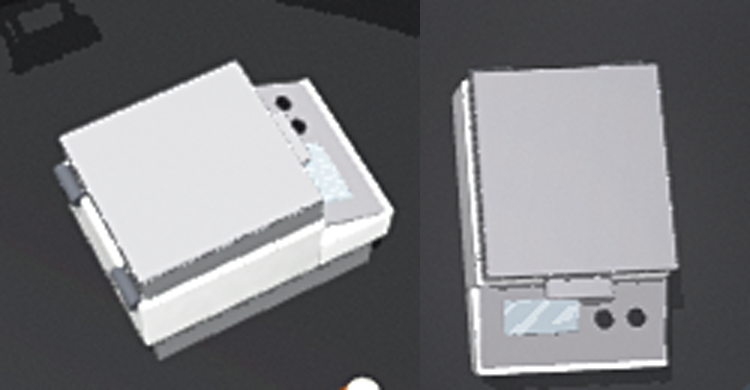

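View pics/s4.png

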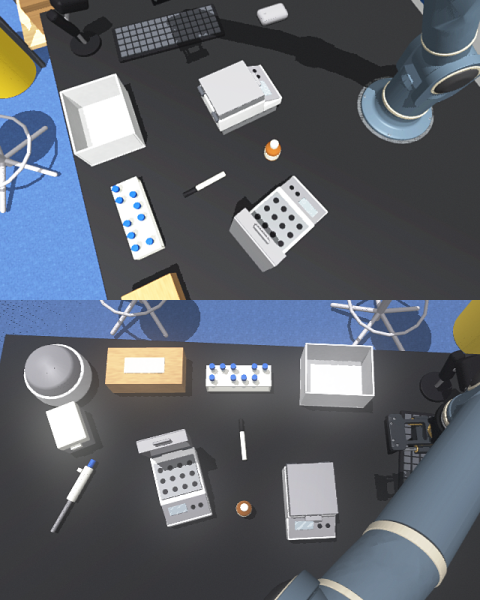

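```bash
python3 -c "
from bench import manip
print(manip.close_job())"
```

```text
the job is handed in; nothing more can be done
None
```

The lid of the tube-filled heater is closed, and the spare heater's lid was left standing open and untouched. I handed the job in at about 7.6 s with the arm clear of everything.

**How it closed:** I pushed the lid down from behind with closed fingers along its hinge arc, slowing near the end. At the bottom it met a firm stop of about 25 N at TCP height 0.143 m. I had expected 0.142 m for fully closed, and moving the lid takes only about 3 N.

**Last pictures:**
- **Closed lid:** both views show it flat and level, with its free-edge corners within about 2 px of the predicted closed position.
- **Disagreement:** the scene view reads slightly past closed, and the top view about 0.06 rad short of it. I put this down to calibration and pixel error, and relied on the firm stop instead.
- **Spare lid:** it looks unchanged from the first picture.

**Not checked:** I did not press the lid again after backing away.

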